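# Level the sprung shelf

## Task

Level the low wooden shelf under load: lay the spirit level lengthwise on the board, press it down firmly so that it beds, and let go of it. Then take the knob of the levelling foot, turn it until the bubble stands between its two lines while you press the knob down hard enough that the foot stands firmly on its plate. Finish still holding the knob and pressing it down, with the bubble centred, the level lying free on the board, and the things around left where they stand.

Things in the scene. Friction and masses are not known exactly. Their poses are not given: they have to be found in the camera images.
- stand: fixed dark steel stand of the low shelf; origin on the worktop (z = 0 there) under the middle of the shelf's length. Its y axis runs along the shelf towards the hinge pedestal (the robot's left), its x axis across it. The hinge line lies at y = +160, z = 58 mm in this frame, parallel to x.
- shelf (a joint): slope of the shelf board (rad): 0 = level, positive = knob end up; stops at +0.05. A spring lifts the board against this stop; about 4 to 7 N down on the knob brings it down until the foot meets its plate, and 10 to 20 N in all stands the foot firmly on it.
- board_mid (a point): point on top of the wooden board, 140 mm from the hinge towards the knob, on the centre line: a good place for the middle of the spirit level. Board 340 mm long (along the stand's y) x 130 wide x 16 thick, its top 76 mm above the worktop when level. It tips with the board.
- knob_top (a point): centre of the top of the round black ribbed knob, 38 mm across, 36 high on a 3 mm washer on the board; 290 mm from the hinge, 150 from board_mid. Can be gripped at any yaw. Clockwise from above screws the foot down, which raises the knob end once it is pressed home again: 4 mm a radian (0.0138 rad of slope).
- foot: rubber-soled levelling foot below the board under the knob, 34 mm across, 8 mm thick; origin at the centre of its underside. It moves up and down as the knob turns.
- packer: fixed steel plate 60 x 50 mm on the worktop under the foot; its top is 12 mm above this origin and, from start to start, 10 to 14 mm above the worktop.
- knob: the knob's body; origin at the centre of its underside, 36 mm below knob_top. Turns stiffly (0.13 N m) and stays where left; easiest while the foot is off its plate. As found the foot is too short: pressed down, the shelf slopes down to the knob, and about 1 to 3 rad clockwise is needed.
- level: loose aluminium spirit level, 188 mm long (its x axis) x 26 wide (y) x 36 high, 0.2 to 0.33 kg; origin at the centre of its underside. A green glass vial with a white bubble, 76 mm long lies in a gap in the middle of its top. The plain sides can be gripped across y anywhere; starts flat on the worktop to the right of the shelf.
- bubble (a joint): bubble of the spirit level, in m from the middle of the vial towards the level's +x end; it moves to the higher end, 0.4 mm per mrad of slope, and needs about 1 s to settle. The bubble is 17 mm long and the two black lines 22.6 mm apart, so it is between them within 2.8 mm of 0.
- vial (a point): middle of the vial, on top of the level, 36 mm above its underside
- salt_shaker: bystander, 44 mm across, 90 high; origin under its centre
- pepper_mill: bystander, wooden mill, 58 mm across, 120 high; origin under its centre
- egg_cup: bystander, egg cup, 49 mm across, 62 high; origin under its centre
- salt_ramekin: bystander, ramekin of salt, 65 mm across, 42 high; origin under its centre

How it is judged:
On the way, in this order (a step that is already met when the one before it is completed fails the run):
1. the spirit level is pressed down on the board (contact force between level and shelf above 5 N and contact force between the fingers and level above 0.5 N and angle between the x axis of level and the y axis of stand, either way round below 0.2 rad), for 0.1 s.
2. the spirit level lies lengthwise on the board and is let go (contact force between the fingers and level below 0.1 N and contact force between level and shelf above 1 N and angle between the x axis of level and the y axis of stand, either way round below 0.2 rad), for 0.2 s.
3. the knob is held and pressed, so that the foot stands on its plate (contact force between the fingers and knob above 1 N and contact force between foot and packer above 2 N), for 0.2 s.
At the end, for the whole second after the job is handed in: the fingers still hold the knob, the foot presses on its plate with more than 2 N, the bubble is within 2.8 mm of the middle (between the lines) and the board within 0.009 rad of level; the spirit level lies at rest lengthwise on the board (within 0.2 rad of it), upright and not touched by the robot (all of step 3 and value of joint bubble between -0.0028 and 0.0028 m and value of joint shelf between -0.009 and 0.009 rad and angle between level's own z axis and vertical below 0.03 rad and contact force between level and shelf above 1 N and contact force between the arm and level below 0.1 N and angle between the x axis of level and the y axis of stand, either way round below 0.2 rad and linear speed of level below 0.01 m/s); the arm keeps its last pose, push and grip.
It fails at once if a bystander (salt shaker, pepper mill, egg cup or ramekin) is moved more than 15 mm (distance of any of salt_shaker, pepper_mill, egg_cup, salt_ramekin from where it was at the start of the episode above 0.015 m).
It also fails if it takes over 67 s, if anything falls off the work surface, if the arm or the gripper's body presses on something with over 40 N, if the wrist force passes 120 N, or if a joint passes its speed limit or range.

## Robot

A 7-joint arm with a two-finger parallel gripper is mounted at the origin on a cart in front of the work surface, level with it; the furniture and walls round the work are solid. World frame = base frame: x ahead of the robot, y to its left, z up, the work surface at z = 0. Lengths are in m, angles in rad, forces in N, time in s.
With the tool pointing down it reaches from about 0.4 to 0.85 m from the base axis. Payload 6.9 kg.
Tool frame: the origin (TCP) lies midway between the tips of the shut fingers; the grasp point (between the pads) lies behind it (ctrl.pinch_z is the z of the grasp point in the tool frame, in m); z points along the fingers, y is the line along which they close (so a half turn about z gives the same grasp; the last joint's range is limited). The gripper opens to 85 mm and grips with 20 to 120 N. Pads are 22 mm wide; open, the fingers measure 114 mm over their backs; the gripper's body (76 mm by 85 mm) begins 54 mm behind the grasp point. The pads swing forward as they close: fully open they stand 13 mm farther back than shut.
Start: joints at [1.337, 0.507, -0.238, 1.5, 0.126, 1.149, -0.155], TCP at [0.208, -0.589, 0.231] pointing down, gripper open.
Joint ranges: [-3.08, 3.08], [-0.24, 2.05], [-1.43, 1.35], [0, 2.5], [-1.52, 4.66], [0.17, 1.96], [-2.89, 2.89]. Speed limits (rad/s): [2.39, 2.39, 3.14, 3.14, 3.14, 3.14, 3.14].

## Interface

Orientations are given as a unit quaternion [w, x, y, z].
In Python, from station import ctrl, get_state, vision, ticket, models gives the robot as it stands. Calls block until the motion is done:
- ctrl.movep(position, orientation): joint-space move of the TCP to a pose.
- ctrl.movel(position, frame=None, max_speed=0.15): straight line of the TCP; frame=None keeps the orientation; max_speed is the mean speed in m/s.
- ctrl.set_joints(angles): joint-space move.
- ctrl.ungrasp() and ctrl.close_gripper(force=None): open the fingers fully, or close them until they stop; force is the grip in N (None keeps the last).
- ctrl.pause(seconds).
- ctrl.ik(position, orientation): joint angles nearest the present ones, or None.
- get_state(): the state.
- vision.grab_frame(name): name is "scene" or "top" or "wrist"; returns (picture, depth): 480x640x3 uint8, blue, green, red; 480x640 float32, m along the optical axis (not along the pixel's ray), 0 where there is no reading.
- vision.camera_info(name): a dict with "mtx" (3x3 intrinsics, pixels), "dist_coeffs" ([k1, k2, p1, p2, k3] as OpenCV has them; the pictures are not rectified), "R" (3x3) and "t" (3): a world point X has camera coordinates R X + t; the wrist camera has in their place "hand_eye" (4x4, takes a point from camera to tool coordinates, whose origin is the TCP and whose axes are the flange's). Camera axes: x right, y down, z forward; pixel columns grow to the right and rows downward; lengths in m; the calibration is good to about 2 mm. A picture is of the moment at which its call begins: read the wrist's pose just before it. camera_info takes no time and is no camera call.
A pose or a line that the arm cannot do raises ctrl.Unreachable and nothing moves.
- ticket.close_job(): hands the job in; it is judged then, once.
Trained networks look in the newest picture that a camera, given by its name, has taken for a name from the list of things; names that differ only in an ending like _2 or _b are one class to them, and where a whole thing is asked for, a point or a joint stands for the part that bears it (a point fixed in the world has none). Each returns a list of dicts, best first, with "p" (0 to 1); they miss things now and then, are a little off and sometimes report something else, mostly with a low value. They report only what shows in the picture. A call takes as long as a camera call.
- models.recognise(camera, target): "point" ([column, row] in pixels, amid what is visible of it).
- models.masks_of(camera, target): "mask" (480x640 bool, what is visible of it) and "point" ([column, row] in pixels, amid what is visible of it).
The state is a dict: "time": time; "qpos": joint angles; "qd": joint speeds; "tau": joint torques, N m; "tcp_pos": TCP position; "eef_rot": TCP orientation; "contact_force": force on the tool from outside, world axes, zero at the start; "wrist_torque": the same for the moment, N m; "width": finger opening in m; "gripper_force": force on a finger pad.
Only numpy, scipy, OpenCV 4.12 (cv2) and the standard library are available. Lean on these libraries where they do the work, as an engineer would, in place of code of your own. Each camera call takes 0.05 s, during which the arm holds its last target. There are 200 camera calls.

## Working session

There is one attempt and no reset: what is moved stays moved. The work goes in short steps, each a Python script; the robot and the scene stay as the last script left them, time stands still between calls to the robot, and variables do not carry over. Pictures are saved under pics/ and viewed, at most 10 in all, crops included, and the job is handed in when it is done.

```bash
ls; mkdir -p pics; cat > h.py <<'E'
import numpy as np, cv2
from station import ctrl, get_state, vision, ticket, models
from scipy.spatial.transform import Rotation as R
def cam(name):
    c=vision.camera_info(name); K=np.array(c["mtx"]); d=np.array(c["dist_coeffs"])
    if "R" in c:
        Rc=np.array(c["R"]); return K,d,Rc.T,-Rc.T@np.array(c["t"])
    s=get_state(); H=np.array(c["hand_eye"]); q=s["eef_rot"]
    Rt=R.from_quat([q[1],q[2],q[3],q[0]]).as_matrix()
    return K,d,Rt@H[:3,:3],Rt@H[:3,3]+np.array(s["tcp_pos"])
def world(C,px,z):  # px Nx2, depth z N
    K,d,Rw,t=C
    n=cv2.undistortPoints(np.asarray(px,float).reshape(-1,1,2),K,d).reshape(-1,2)
    return (np.c_[n,np.ones(len(n))]*np.asarray(z).reshape(-1,1))@Rw.T+t
def cloud(C,mask,dep):
    v,u=np.nonzero(mask&(dep>0)); return world(C,np.c_[u,v],dep[v,u])
def down(yaw): # tool y axis at angle yaw+90 ; z down
    x=np.array([np.cos(yaw),np.sin(yaw),0]); z=np.array([0,0,-1.]); y=np.cross(z,x)
    q=R.from_matrix(np.c_[x,y,z]).as_quat(); return [q[3],q[0],q[1],q[2]]
E
python3 - <<'E'
from h import *
s=get_state(); print(s, ctrl.pinch_z)
for n in ["top","scene"]:
    C=cam(n); im,dep=vision.grab_frame(n); cv2.imwrite(f"pics/{n}0.png",im)
    for t in ["level","knob","shelf","salt_shaker","pepper_mill","egg_cup","salt_ramekin","packer","stand"]:
        r=models.masks_of(n,t)
        for e in r[:2]:
            P=cloud(C,e["mask"],dep)
            if len(P)<5: print(n,t,e["p"],e["point"],"few");continue
            hi=P[P[:,2]>np.percentile(P[:,2],95)-.008]
            print(n,t,round(e["p"],2),e["point"],len(P),"med",np.median(P,0).round(3),"topc",hi.mean(0).round(3),"lo",np.percentile(P,2,axis=0).round(3),"hi",np.percentile(P,98,axis=0).round(3))
            if t in("level","shelf"):
                print(cv2.minAreaRect((hi[:,:2]*1000).astype(np.float32)))
E
```

```text
pics
{'time': 0.0, 'qpos': array([ 1.33649672,  0.50835013, -0.23753733,  1.50115216,  0.1257054 ,
        1.1488588 , -0.15479636]), 'qd': array([-1.27653509e-03, -9.02736386e-04,  4.21886387e-05,  4.10704809e-05,
       -2.59323378e-03, -1.44631798e-03, -1.23119558e-03]), 'tau': array([ 6.70483169e-04, -6.20593286e+01, -2.18627751e+00, -2.49655974e+01,
        1.29104045e-02,  1.18954817e-02,  1.41725471e-05]), 'tcp_pos': array([ 0.20807829, -0.58881701,  0.23041578]), 'eef_rot': array([-8.73641142e-04,  9.85598253e-01,  1.69101431e-01, -1.63497279e-04]), 'contact_force': array([-0.98189076, -0.05047144,  0.58278613]), 'wrist_torque': array([ 0.02649571, -0.02019233,  0.03062468]), 'gripper_force': 0.0, 'width': 0.0852651813824734} -0.0187
top level 0.62 [443.3, 295.8] 1029 med [ 0.587 -0.203  0.033] topc [ 0.59  -0.205  0.035] lo [ 0.501 -0.235  0.003] hi [ 0.678 -0.173  0.04 ]
((591.2742919921875, -206.26356506347656), (26.184350967407227, 189.2185821533203), 75.07061767578125)
top knob 0.8 [352.2, 273.1] 261 med [0.58  0.025 0.128] topc [0.582 0.026 0.128] lo [0.564 0.007 0.096]
[... 2925 characters left out ...]
 [ 0.768 -0.097  0.117]
scene pepper_mill 0.16 [297.0, 264.5] 294 med [0.579 0.014 0.126] topc [0.581 0.02  0.128] lo [0.564 0.003 0.101] hi [0.599 0.039 0.132]
scene egg_cup 0.69 [199.8, 199.3] 384 med [0.482 0.412 0.042] topc [0.481 0.417 0.058] lo [0.46  0.395 0.002] hi [0.504 0.467 0.062]
scene salt_ramekin 0.96 [259.3, 180.1] 363 med [0.662 0.403 0.033] topc [0.664 0.404 0.039] lo [0.634 0.378 0.011] hi [0.692 0.439 0.044]
scene packer 0.8 [302.8, 298.2] 338 med [0.576 0.007 0.012] topc [0.578 0.01  0.013] lo [ 0.549 -0.01  -0.001] hi [0.61  0.033 0.016]
scene stand 0.93 [287.5, 238.6] 5418 med [0.612 0.122 0.085] topc [0.579 0.016 0.122] lo [ 0.527 -0.017  0.015] hi [0.706 0.311 0.128]
```

View pics/scene0.png

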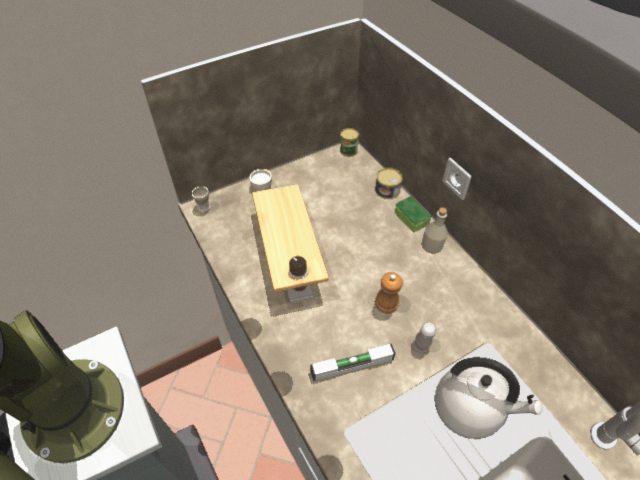

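```bash
cat >> h.py <<'E'
A=np.deg2rad(74.6); U=np.array([np.cos(A),np.sin(A),0]) # towards hinge
KN=np.array([.582,.0235,.128]); MID=np.array([*(KN+.15*U)[:2],.083])
def tilted(yaw,s):
    n=np.array([*(U[:2]*np.sin(s)),np.cos(s)]); z=-n
    x=np.array([np.cos(yaw),np.sin(yaw),0]); x-=x@z*z; x/=np.linalg.norm(x)
    q=R.from_matrix(np.c_[x,np.cross(z,x),z]).as_quat(); return [q[3],q[0],q[1],q[2]]
E
python3 - <<'E'
from h import *
for d in (-15,165):
  for d2 in (74.6,-105.4):
    try:
        a=ctrl.ik([.590,-.207,.01],down(np.deg2rad(d))); b=ctrl.ik([*MID[:2],.10],tilted(np.deg2rad(d2),.05))
        print(d,d2,None if a is None else np.round(a,2),None if b is None else np.round(b,2))
    except Exception as e: print(e)
for d in range(-180,180,30):
    b=ctrl.ik([*KN[:2],.10],down(np.deg2rad(d))); print(d,None if b is None else np.round(b,2))
E
```

```text
-15 74.6 [ 0.37  0.74 -0.13  1.74  0.14  0.67 -1.66] [ 0.08  0.76 -0.74  1.58  0.59  1.07 -1.1 ]
-15 -105.4 [ 0.37  0.74 -0.13  1.74  0.14  0.67 -1.66] [ 0.27  0.95 -1.23  1.58  0.93  1.34  1.77]
165 74.6 [ 0.74  0.85 -0.77  1.73  0.75  0.87  0.94] [ 0.08  0.76 -0.74  1.58  0.59  1.07 -1.1 ]
165 -105.4 [ 0.74  0.85 -0.77  1.73  0.75  0.87  0.94] [ 0.27  0.95 -1.23  1.58  0.93  1.34  1.77]
-180 [ 0.5   0.76 -1.02  1.78  0.74  1.04  0.78]
-150 [ 0.58  0.86 -1.23  1.78  0.89  1.18  1.17]
-120 [ 0.58  0.86 -1.23  1.78  0.89  1.18  1.69]
-90 [-0.69  0.87  1.15  1.8  -0.89  1.11 -2.36]
-60 [-0.04  0.57 -0.07  1.79  0.05  0.79 -2.75]
-30 [ 0.08  0.58 -0.25  1.79  0.19  0.8  -2.36]
0 [ 0.15  0.59 -0.36  1.78  0.27  0.82 -1.92]
30 [ 0.21  0.6  -0.46  1.78  0.35  0.84 -1.47]
60 [ 0.28  0.62 -0.57  1.78  0.43  0.86 -1.02]
90 [ 0.35  0.65 -0.7   1.78  0.52  0.9  -0.58]
120 [ 0.41  0.68 -0.81  1.78  0.6   0.94 -0.13]
150 [ 0.46  0.72 -0.91  1.78  0.67  0.99  0.32]
```

```bash
python3 - <<'E'
from h import *
q=down(np.deg2rad(-15)); L=[.590,-.2065]
ctrl.movep([*L,.12],q); ctrl.movel([*L,.010],max_speed=.12)
ctrl.close_gripper(40); s=get_state(); print(s["time"],s["width"],s["gripper_force"],s["tcp_pos"])
ctrl.movel([*L,.25],max_speed=.2)
ctrl.movep([*MID[:2],.20],tilted(A,.05))
ctrl.movel([*MID[:2],.115],max_speed=.15); ctrl.pause(.3)
s=get_state(); print(s["time"],s["width"],s["tcp_pos"],s["contact_force"])
im,_=vision.grab_frame("scene"); cv2.imwrite("pics/s1.png",cv2.resize(im[150:400,150:450],None,fx=2,fy=2))
im,_=vision.grab_frame("wrist"); cv2.imwrite("pics/w1.png",im)
E
```

```text
4.6417 0.025014520962945985 40.29350996017456 [ 0.59025682 -0.20660751  0.01045321]
8.425 0.024522376989036955 [0.62216099 0.16827721 0.11580759] [ 1.07395666  0.26784879 -2.71923473]
```

View pics/s1.png

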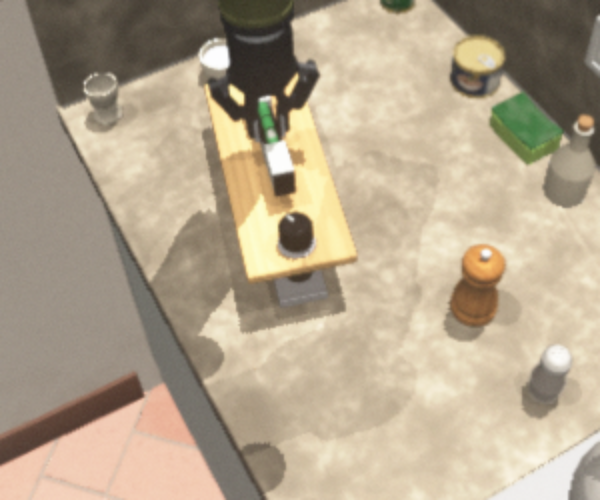

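View pics/w1.png

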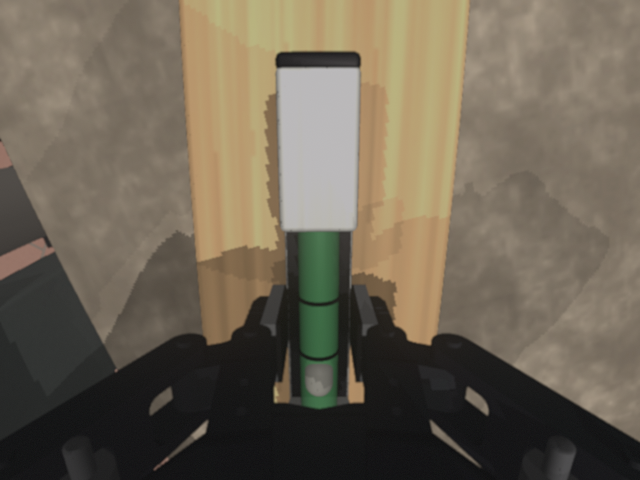

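```bash
python3 - <<'E'
from h import *
f0=get_state()["contact_force"][2]
z=.115; ctrl.movel([*MID[:2],.100],max_speed=.08); z=.100
while z>.070:
    z-=.001; ctrl.movel([*MID[:2],z],max_speed=.03); f=get_state()["contact_force"][2]-f0
    print(round(z,4),round(f,1),end="; ")
    if f>14: break
ctrl.pause(.3); s=get_state(); print(s["time"],s["tcp_pos"],s["contact_force"])
ctrl.ungrasp(); ctrl.pause(.3)
s=get_state(); print(s["time"],s["contact_force"],s["width"])
ctrl.movel([*MID[:2],.20],max_speed=.15)
C=cam("wrist"); im,dep=vision.grab_frame("wrist"); cv2.imwrite("pics/w2.png",im)
for t in("level","knob","shelf"):
    for e in models.masks_of("wrist",t)[:1]:
        P=cloud(C,e["mask"],dep); hi=P[P[:,2]>np.percentile(P[:,2],95)-.008]
        print(t,e["p"],hi.mean(0).round(4),cv2.minAreaRect((hi[:,:2]*1000).astype(np.float32)))
print(get_state()["time"])
E
```

```text
0.099 -0.4; 0.098 -1.1; 0.097 -0.8; 0.096 0.0; 0.095 0.7; 0.094 0.1; 0.093 4.8; 0.092 11.0; 0.091 14.2; 11.4083 [0.62193829 0.16795761 0.09260646] [-3.60454067 -2.84852575 10.89602118]
12.325 [ 0.07464071 -0.6547346  -0.25146401] 0.08530719305714594
knob 0.63 [0.5876 0.042  0.1159] ((603.2028198242188, 108.62733459472656), (151.21189880371094, 29.01334571838379), 76.65443420410156)
shelf 0.78 [0.6064 0.1075 0.0856] ((614.1676025390625, 133.36181640625), (259.2861328125, 130.23599243164062), 74.01445770263672)
13.4
```

View pics/w2.png

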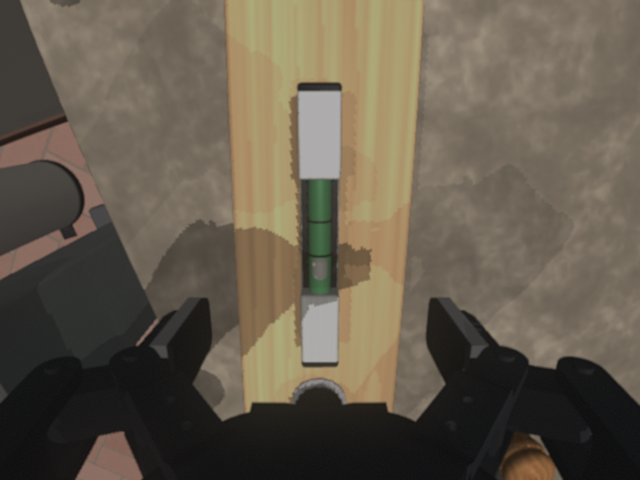

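```bash
cat >> h.py <<'E'
def press(p0,z0,ftarget,f0,zmin,step=.001):
    """step down from p0 (TCP at stop height z0) along the hinge arc until force; returns z, log"""
    z=get_state()["tcp_pos"][2]; log=[]
    while z>zmin:
        z-=step; ctrl.movel(arc(p0,z0,z),max_speed=.03)
        s=get_state(); f=s["contact_force"][2]-f0; log.append((round(s["tcp_pos"][2]*1000,1),round(f,1)))
        if f>ftarget: break
    return log
def arc(p0,z0,z): return [*(np.array(p0[:2])-U[:2]*.15*(z0-z)),z]
E
python3 - <<'E'
from h import *
y=np.deg2rad(122)
ctrl.movep([*KN[:2],.19],down(y)); print(get_state()["qpos"].round(2))
f0=get_state()["contact_force"][2]
ctrl.movel([*KN[:2],.098],max_speed=.12); ctrl.close_gripper(70); ctrl.pause(.2)
s=get_state(); print(s["time"],s["width"],s["gripper_force"],s["tcp_pos"],s["contact_force"],f0)
np.save("f0.npy",f0); z0=s["tcp_pos"][2]
ctrl.movel(arc(KN,.098,.090),max_speed=.05)
print(press(KN,.098,13,f0,.062)); ctrl.pause(.4)
s=get_state(); print(s["time"],s["tcp_pos"],s["contact_force"],"slope",.05+(s["tcp_pos"][2]-z0)/.29)
for n in("top","scene","wrist"):
    im,_=vision.grab_frame(n); cv2.imwrite(f"pics/{n}3.png",im)
a=cv2.imread("pics/top3.png")[200:320,240:440]; b=cv2.imread("pics/scene3.png")[180:300,220:420]; w=cv2.imread("pics/wrist3.png")
cv2.imwrite("pics/m3.png",np.vstack([np.hstack([cv2.resize(a,(400,240)),cv2.resize(b,(400,240))]),cv2.resize(w,(800,600))[:360]]))
E
```

```text
[ 0.42  0.57 -0.82  1.67  0.46  1.1   0.02]
15.9167 0.03661496630934105 69.40856109315064 [0.58173246 0.02299953 0.09805695] [-2.63515497 -1.68084551  3.94895311] 0.2648575325506151
[(np.float64(89.4), np.float64(7.3)), (np.float64(88.4), np.float64(8.1)), (np.float64(87.5), np.float64(9.1)), (np.float64(86.5), np.float64(8.9)), (np.float64(85.6), np.float64(8.4)), (np.float64(84.6), np.float64(9.9)), (np.float64(83.5), np.float64(8.6)), (np.float64(82.6), np.float64(9.6)), (np.float64(81.6), np.float64(10.8)), (np.float64(80.7), np.float64(9.7)), (np.float64(79.6), np.float64(9.9)), (np.float64(78.6), np.float64(9.2)), (np.float64(77.7), np.float64(9.4)), (np.float64(76.9), np.float64(11.9)), (np.float64(76.6), np.float64(17.9))]
20.375 [0.58134117 0.02022817 0.0766538 ] [-8.20348333 -4.89636279 19.07186641] slope -0.023803953013865828
```

View pics/m3.png

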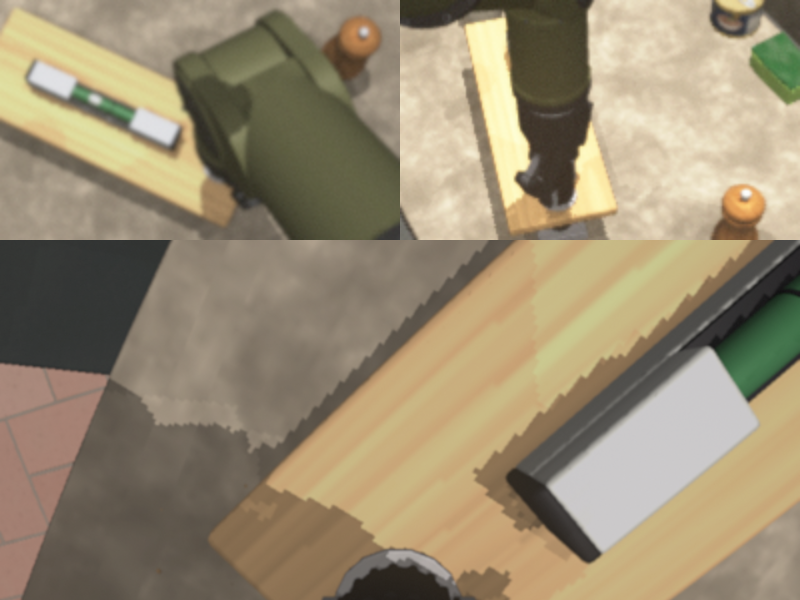

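```bash
cat >> h.py <<'E'
def bubble(name):
    """bubble offset (mm) from vial middle, positive to hinge, from the top camera rectified on the vial plane"""
    K,d,Rw,t=cam("top"); im,_=vision.grab_frame("top"); 
    V=np.array([-U[1],U[0],0]); a,b=np.meshgrid(np.arange(-.12,.12,.0005),np.arange(-.03,.03,.0005))
    X=np.array([*MID[:2],.112])+a[...,None]*U+b[...,None]*V
    r=Rw.T; p,_=cv2.projectPoints(X.reshape(-1,1,3),cv2.Rodrigues(r)[0],-r@t,K,d); p=p.reshape(*a.shape,2).astype(np.float32)
    g=cv2.remap(im,p[...,0],p[...,1],cv2.INTER_CUBIC); cv2.imwrite(name,cv2.resize(g,None,fx=1.6,fy=2))
    return g
def profile(g):
    f=g.astype(float); ch=f[...,1]-f[...,2]        # green - red
    row=np.convolve((ch>25).sum(1),np.ones(9),"same").argmax(); m=ch[row-4:row+5].mean(0)
    return row,m
E
python3 - <<'E'
from h import *
f0=float(np.load("f0.npy"))
g=bubble("pics/b3.png"); row,m=profile(g); print(row,m[::6].round(0).astype(int))
ctrl.movel(arc(KN,.098,.095),max_speed=.06)
q=get_state()["qpos"].copy(); print(q.round(3)); q[6]-=1.65; ctrl.set_joints(q)
s=get_state(); print(s["time"],s["tcp_pos"],s["qpos"][6],s["contact_force"],s["wrist_torque"])
print(press(KN,.098,13,f0,.070)); ctrl.pause(1.0)
s=get_state(); print(s["time"],s["tcp_pos"],s["contact_force"],"slope",.05+(s["tcp_pos"][2]-.098)/.29)
g=bubble("pics/b4.png"); row,m=profile(g); print(row,m[::6].round(0).astype(int))
cv2.imwrite("pics/bb.png",np.vstack([cv2.imread("pics/b3.png"),cv2.imread("pics/b4.png")]))
E
```

```text
62 [ -5 -13 -26 -32 -31 -32 -31 -27 -18  -3  -1   1   1   1   1   1   1   2
   1   0   1   1   1   2   1   0   6  25  45  49  50  48  48  50  47  43
  42  47  48  44  31  10   2   1   2  14  34  47  48  47  47  40  20   5
   1   0   1   1   0   1   1   0   1   1   0   0   0   1   1   1  -3 -11
 -13 -11 -11 -11 -12 -11 -12 -13]
[ 0.377  0.673 -0.752  1.787  0.569  0.913 -0.069]
22.525 [0.58105813 0.02203113 0.09436067] -1.7178276466289515 [-3.59017757 -2.57892946  1.72004563] [-1.76203148  0.4559548  -0.12604326]
[(np.float64(92.8), np.float64(2.0)), (np.float64(91.8), np.float64(3.2)), (np.float64(90.9), np.float64(3.9)), (np.float64(89.9), np.float64(3.5)), (np.float64(89.0), np.float64(3.3)), (np.float64(88.0), np.float64(4.3)), (np.float64(87.0), np.float64(4.7)), (np.float64(86.1), np.float64(6.6)), (np.float64(85.1), np.float64(5.8)), (np.float64(84.2), np.float64(6.3)), (np.float64(83.3), np.float64(7.2)), (np.float64(83.1), np.float64(15.2))]
26.525 [0.58059611 0.02083563 0.08307028] [-9.79562218 -5.65272732 14.54217014] slope -0.0014817913533838392
60 [ -2  -5 -15 -26 -23 -20 -21 -24 -19  -5  -1   0   0   1   1   1   1   1
   0   1   0   1   1   1   1   1   1   9  31  48  48  47  48  47  47  43
  35  34  19   4   2   1   5  15  32  43  46  46  46  46  47  47  33   8
   1   1   0   1   1   1   1   0   1   1   1   0   1   0   1   1   0  -7
 -12 -11 -10 -10 -10 -10 -10 -11]
```

View pics/bb.png

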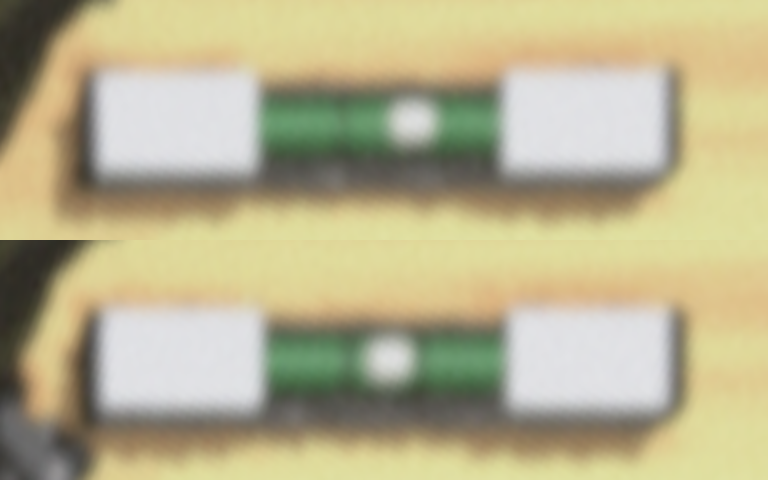

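```bash
python3 - <<'E'
from h import *
ctrl.pause(1.0); s=get_state(); print(s["time"],s["tcp_pos"],s["contact_force"],s["gripper_force"],s["width"])
row,m=profile(bubble("pics/b5.png"))
g=m>24; i=np.nonzero(g)[0]; h=i[0]+np.nonzero(~g[i[0]:i[-1]])[0]
print("bubble mm",((h[0]+h[-1])/2-(i[0]+i[-1])/2)*.5)
if s["contact_force"][2]>11: print(ticket.close_job())
E
```

```text
27.575 [0.58062946 0.02086257 0.08307537] [-9.31776553 -6.35779183 13.85064517] 71.29729528329335 0.03599819377600601
bubble mm 2.0
the job is handed in; nothing more can be done
None
```

The job is handed in at about 27.6 s: the level lies free on the board and the knob is still held and pressed at about 14 N. The bubble reads 0.8 to 2.0 mm from the middle (limit 2.8 mm), depending on how it is measured, and the slope is about -1.5 mrad; no verdict came back.

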